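# Clear the tilting bevelling jig

## Task

A bevelled bar stub is wedged at the bottom of the tilting steel tube of the grinding jig. Swing the tube fully upright, take the long slim push rod by its handle and, keeping hold of it, push it down the tube until the stub drops out of the bottom into the tray. Leave the rod standing in the tube, its collar down on the tube's mouth.

Things in the scene. Friction and masses are not known exactly. Their poses are not given: they have to be found in the camera images.
- tray (a point): Jig: fixed grey tray 88 x 130 mm, 30 high, walls 4, between two steel cheeks 98 high and 40 wide that carry a tube's pivot. Point: centre of the tray's inner floor, 4 mm above the table, 76 mm straight below the pivot. x: level along the pivot axis; y: the tray's long side; z up. The leaning tube's mouth is swung to its -y side; upright, the mouth is 142 mm straight above it.
- jig_tube (a joint): Swing (rad) of the smooth, slippery steel tube: 0 leans 34 degrees to the tray's -y side, 0.60 is upright at a stop. Tube 34 mm outside, bore 26, open both ends, from 30 below the pivot to 66 above; its top 18 mm flares to a mouth 50 outside, 42 inside. Pushing its mouth from the leaning side with 3 to 8 N raises it; the stiff pivot stays where left.
- push_rod: Long slim rod upright in a 60 mm block: shank 18 mm thick, 102 long, bevelled nose; collar 52 wide, 6 thick; round wooden handle 24 thick, 56 long. 0.22 kg. Origin: nose (bottom), z up to the handle; nose starts 10 above the table, and is 40 above the tray floor when the collar sits on the mouth. Other blocks hold a much shorter handled rod and a plain 32 mm bar: wrong ones. Blocks swap places.
- stub: Steel bar stub 20 mm diameter, 26 long, bevelled ends, 60 g, hidden inside the tube at pivot height, held by three spring plungers. Pressed down with 5 to 10 N for some 20 mm it comes free and drops into the tray; the plungers then drag lightly on the rod, so press that home. Origin at its centre, z along its length.
Things that resemble listed ones, but are neither listed nor needed, are in the scene too. Leave any green or pink look-alike of the push_rod alone.

How it is judged (in metres and radians):
On the way, in this order (a step that is already met when the one before it is completed fails the run):
1. the tube is swung upright (within 8 degrees), the stub still in it (value of joint jig_tube above 0.46 rad and z of stub in the frame of tray above 0.055 m), for 0.2 s.
2. the push rod, held in the gripper, has its nose inside the upright tube above the stub (value of joint jig_tube above 0.43 rad and horizontal distance between push_rod and tray below 0.02 m and z of push_rod in the frame of tray below 0.138 m and z of stub in the frame of tray above 0.055 m and contact force between the fingers and push_rod above 0.5 N).
3. the stub comes out of the tube's lower end with the rod in the tube and still held (z of stub in the frame of tray below 0.042 m and horizontal distance between push_rod and tray below 0.02 m and z of push_rod in the frame of tray below 0.085 m and contact force between the fingers and push_rod above 0.5 N).
At the end, for the whole second after the job is handed in: The tube is upright within 10 degrees, the stub lies at rest in the tray, and the push rod is released and at rest in the tube, within 15 degrees of upright, its collar within about 12 mm of the tube's mouth (value of joint jig_tube above 0.43 rad and z of stub in the frame of tray below 0.03 m and x of stub in the frame of tray between -0.044 and 0.044 m and y of stub in the frame of tray between -0.065 and 0.065 m and linear speed of each of stub, push_rod below 0.05 m/s and horizontal distance between push_rod and tray below 0.02 m and z of push_rod in the frame of tray below 0.052 m and angle between push_rod's own z axis and vertical below 0.26 rad); the robot touches nothing.
It also fails if it takes over 64 s, if anything falls off the work surface, if the arm or the gripper's body presses on something with over 40 N, if the wrist force passes 120 N, or if a joint passes its speed limit or range.

## Robot

A 6-joint arm with a two-finger parallel gripper is mounted at the origin on the work surface. World frame = base frame: x ahead of the robot, y to its left, z up, the work surface at z = 0. Lengths are in mm, angles in rad, forces in N, time in s.
With the tool pointing down it reaches from about 300 to 775 mm from the base axis. Payload 14.6 kg.
Tool frame: the origin (TCP) lies between the finger pads; the fingertips stand 8 mm ahead of it and the grasp point (between the pads) lies 11 mm behind it; z points along the fingers, y is the direction in which the jaws open and shut (so a half turn about z gives the same grasp; the last joint's range is limited). The gripper opens to 94 mm and grips with 3 to 60 N. Pads are 16 mm wide; open, the fingers measure 119 mm over their backs; the gripper's body (75 mm by 177 mm) begins 78 mm behind the grasp point.
Start: joints at [1.108, 0.3, 1.521, -0, 1.321, -0.067], TCP at [212.047, 507.47, 213.446] pointing down, gripper open.
Joint ranges: [-3.03, 3.03], [-0.79, 2.21], [0.23, 2.52], [-1.04, 4.18], [0, 3.07], [-2.55, 2.55]. Speed limits (rad/s): [2.22, 2.22, 2.57, 3.14, 3.14, 3.14].

## Interface

Orientations are given as [roll, pitch, yaw] about the fixed x, y, z axes, in that order (R = Rz(yaw) Ry(pitch) Rx(roll)).
In Python, from cell import manip, cams, models gives the robot as it stands. The module is installed in compiled form; this text tells all that it offers.
- The arm moves only by the shell command python3 -m pendant 'ROWS' [OPENING] [FORCE]. ROWS is JSON, a list that holds one entry, the list of rows, each a list of 4 numbers: the shift along the tool's x, y, z in cm, then the turn about the tool's z in rad. In form: [[[x, y, z, roll], ...]]. A call has 1 to 5 rows; each row is the pose to reach, as a shift and turn from the pose commanded when the call began, along the tool's axes at that moment; what a row does not reach only later rows make up. A row lasts 1/10 s, in which the tool goes at most 50 mm and 8.59 degrees, less where a joint would pass 70% of its speed; a pose out of reach is approached as far as the arm can. A call with a gripper value outside its range is refused whole. OPENING is the opening, from -1 (shut) to 1 (fully open), so that 0 is half open, set as the call begins (- or left out, the last holds). The fingers move at their own pace and stop on an object; FORCE is the grip in N (left out, the last holds). Time passes only in rows, so rows that repeat a pose let the fingers close. It gives the time, the measured TCP pose, the force and the opening at its end, in the units of the state.
- manip.read_state(): the state, without advancing time (a new reading comes with each control period).
- cams.camera(name): name is "side" or "top"; returns a dict with "frame" (480x640x3 uint8, red, green, blue), "K" (3x3 intrinsics, pixels), "D" ([k1, k2, p1, p2, k3] as OpenCV has them; the pictures are not rectified), "pose" (4x4, takes a point from camera to world coordinates). Camera axes: x right, y down, z forward; pixel columns grow to the right and rows downward; lengths in mm; the calibration is good to about 2 mm. A picture is of the moment at which its call begins. There is no depth.
- manip.sign_off(): hands the job in, once; it reports no verdict.
Trained networks look in the newest picture that a camera, given by its name, has taken for a name from the list of things; names that differ only in an ending like _2 or _b are one class to them, and where a whole thing is asked for, a point or a joint stands for the part that bears it (a point fixed in the world has none). Each returns a list of dicts, best first, with "score" (0 to 1); they miss things now and then, are a little off and sometimes report something else, mostly with a low value. They report only what shows in the picture. A call takes as long as a camera call. They do not tell look-alikes from the thing itself.
- models.regions_of(camera, name): "pixels" (480x640 bool, what is visible of it) and "point" ([column, row] in pixels, amid what is visible of it).
The state is a dict: "clock": time; "joints": joint angles; "qd": joint speeds; "effort": joint torques, N m; "eef_pos": TCP position; "eef_rot": TCP orientation; "wrist_force": force on the tool from outside, world axes, zero at the start; "moment": the same for the moment, N m; "finger_gap": finger opening in mm.
Only numpy, scipy, OpenCV 4.12 (cv2) and the standard library are available. Lean on these libraries where they do the work, as an engineer would, in place of code of your own. Each camera call takes 0.05 s, during which the arm holds its last target.

## Working session

There is one attempt and no reset: what is moved stays moved. The work goes in short steps, Python scripts to look and compute and a shell command to move; the robot and the scene stay as the last step left them, time stands still between calls to the robot, and variables do not carry over. Pictures are saved under pics/ and viewed, and the job is handed in when it is done.

```bash
mkdir -p pics; python3 - <<'E'
from cell import manip,cams,models
import cv2,numpy as np
print(manip.read_state())
for n in("top","side"):
    c=cams.camera(n); print(n,c["K"],c["D"],np.round(c["pose"],4).tolist())
    cv2.imwrite(f"pics/{n}0.png",c["frame"][:,:,::-1])
    for t in("tray","jig_tube","push_rod","stub"):
        try:
            for r in models.regions_of(n,t): 
                ys,xs=np.nonzero(r["pixels"]); print(n,t,round(r["score"],2),r["point"],len(xs),xs.min(),xs.max(),ys.min(),ys.max())
        except Exception as e: print(n,t,e)
E
```

```text
{'clock': 0.0, 'joints': array([ 1.10843196e+00,  3.00455696e-01,  1.52159388e+00, -2.63670590e-05,
        1.32069785e+00, -6.65626142e-02]), 'qd': array([-3.92223468e-05, -8.80027613e-04,  7.44356251e-04, -1.76827320e-03,
        1.11889139e-03,  6.44585334e-04]), 'effort': array([-3.58776102e-03, -5.31799579e+01, -3.52743924e+01,  7.07046990e-02,
        2.43104144e-02, -7.24425627e-05]), 'eef_pos': array([211.92561295, 507.25018542, 212.8893593 ]), 'eef_rot': array([-3.14043873e+00, -5.13257538e-05,  2.74579742e+00]), 'wrist_force': array([0.7448073 , 0.1375542 , 0.42676509]), 'moment': array([ 0.01286581,  0.00074085, -0.00755227]), 'finger_gap': 93.99267446115557}
top [[471.60152106   0.         316.29321685]
 [  0.         471.60152106 225.81418998]
 [  0.           0.           1.        ]] [-0.12188933  0.          0.          0.          0.        ] [[-0.0241, -0.9934, 0.1118, 400.0704], [-0.9994, 0.0212, -0.0272, 73.2039], [0.0246, -0.1124, -0.9934, 876.0425], [0.0, 0.0, 0.0, 1.0]]
top tray 0.73 [450.0, 196.3] 4269 411 499 164 229
top push_rod 0.91 [215.3, 238.1] 788 200 230 224 255
top push_rod 0.84 [223.8, 295.1] 806 209 239 279 310
top push_rod 0.67 [144.3, 252.5] 884 124 166 238 268
top push_rod 0.66 [203.5, 182.9] 803 187 218 168 198
top stub 0.34 [450.7, 199.8] 4294 411 499 164 228
side [[542.81735783   0.         322.45943464]
 [  0.         542.81735783 250.07436296]
 [  0.           0.           1.        ]] [-0.04408915  0.          0.          0.          0.        ] [[0.9836, -0.0897, 0.1564, 347.0475], [-0.1798, -0.5563, 0.8113, -753.4576], [0.0143, -0.8261, -0.5633, 633.4654], [0.0, 0.0, 0.0, 1.0]]
side tray 0.59 [378.9, 367.9] 5995 343 417 312 414
side push_rod 0.95 [293.1, 189.4] 708 280 304 163 217
side push_rod 0.9 [337.6, 189.7] 813 324 347 159 230
side push_rod 0.7 [250.1, 203.8] 921 236 261 173 246
side push_rod 0.7 [274.5, 172.9] 678 266 285 144 210
```

View pics/top0.png

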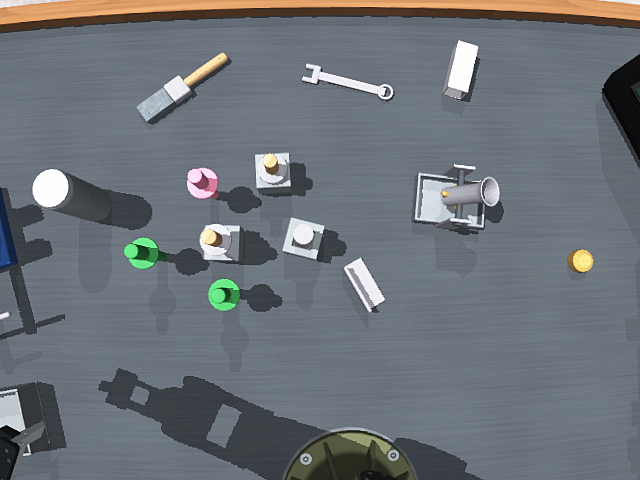

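View pics/side0.png

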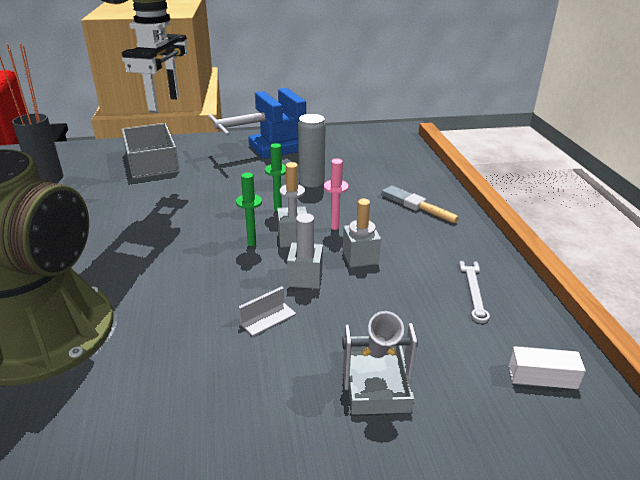

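```bash
python3 - <<'E'
import cv2
a=cv2.imread("pics/side0.png")
cv2.imwrite("pics/side0a.png",cv2.resize(a[110:290,210:390],(800,600) and (600,600),interpolation=3))
cv2.imwrite("pics/side0b.png",cv2.resize(a[260:430,310:460],(529,600),interpolation=3))
b=cv2.imread("pics/top0.png")
cv2.imwrite("pics/top0a.png",cv2.resize(b[140:330,100:260],(505,600),interpolation=3))
cv2.imwrite("pics/top0b.png",cv2.resize(b[140:260,390:530],(700,600),interpolation=3))
E
```

```text
(no output)
```

View pics/side0a.png

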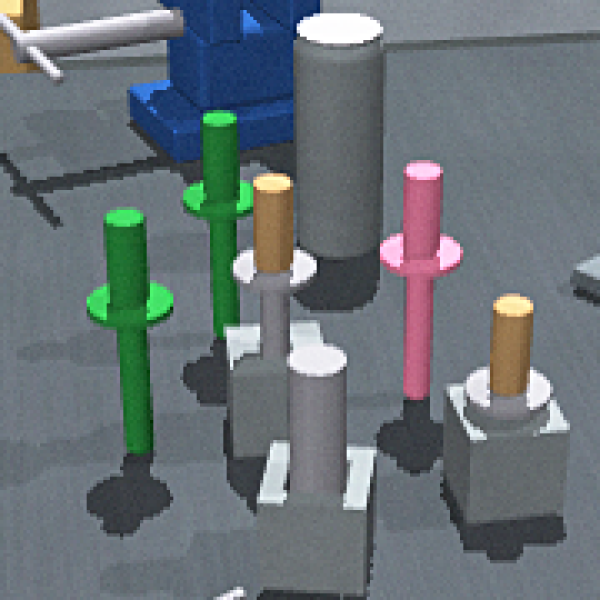

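View pics/side0b.png

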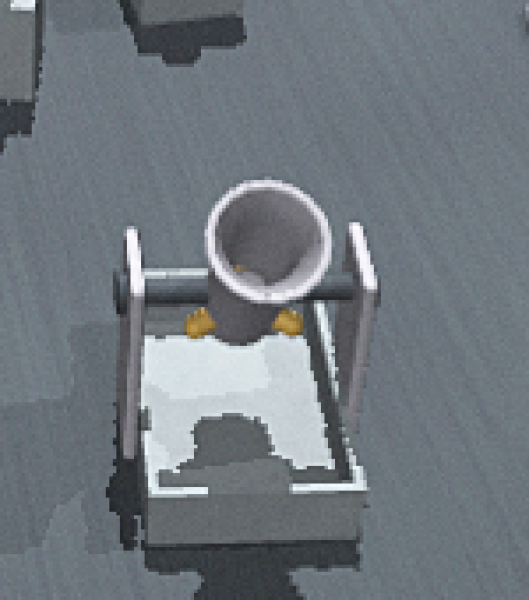

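View pics/top0a.png

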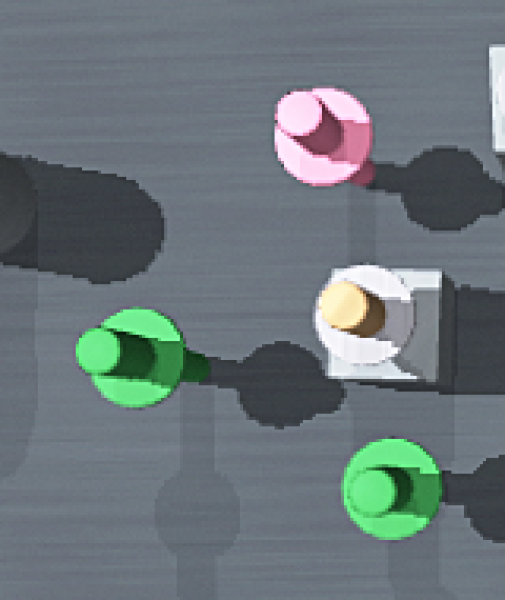

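View pics/top0b.png

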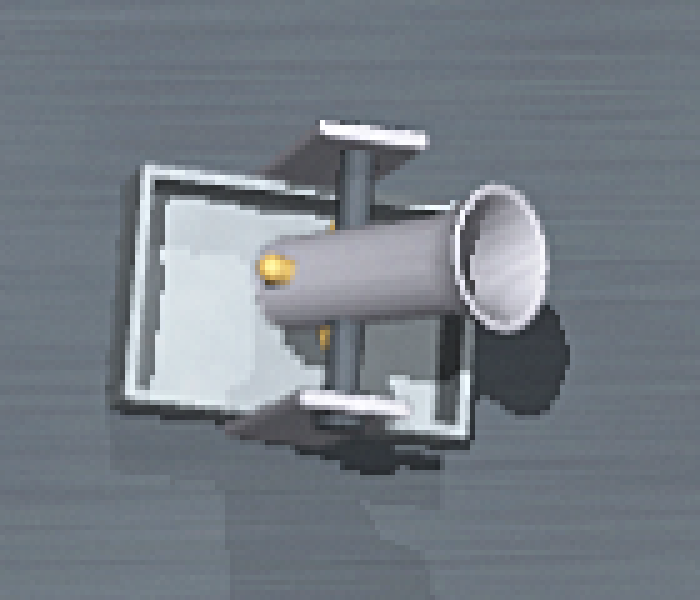

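```bash
cat > h.py <<'E'
from cell import manip,cams,models
import cv2,numpy as np
from scipy.optimize import least_squares
def und(c,px):
    return cv2.undistortPoints(np.array(px,float).reshape(-1,1,2),c["K"],c["D"]).reshape(-1,2)
def proj(c,P):
    T=np.linalg.inv(c["pose"]); r,_=cv2.Rodrigues(T[:3,:3])
    return cv2.projectPoints(np.array(P,float).reshape(-1,1,3),r,T[:3,3],c["K"],c["D"])[0].reshape(-1,2)
def tri(c1,p1,c2,p2):
    A=[];b=[]
    for c,p in((c1,p1),(c2,p2)):
        d=c["pose"][:3,:3]@np.append(und(c,p)[0],1); d/=np.linalg.norm(d); M=np.eye(3)-np.outer(d,d)
        A.append(M); b.append(M@c["pose"][:3,3])
    x=np.linalg.lstsq(np.vstack(A),np.hstack(b),rcond=None)[0]
    return x
def jig(v,L):
    L=np.array(L,float);c,s=np.cos(v[2]),np.sin(v[2])
    return np.c_[v[0]+c*L[:,0]-s*L[:,1],v[1]+s*L[:,0]+c*L[:,1],L[:,2]]
E
cat > a.py <<'E'
from h import *
t=cams.camera("top");s=cams.camera("side")
print("mouth",tri(t,(490.4,191.6),s,(386,328)))
print("collar",tri(t,(215.6,239.4),s,(292.5,190.4)))
print("htop",tri(t,(209.3,236.6),s,(291.9,164.9)))
LT=[(44,65,30),(-44,65,30),(-44,-65,30),(0,-36.9,134.7)];PT=[(419,173),(414.4,220.6),(484.4,228),(490.4,191.6)]
LS=[(-44,-65,30),(44,-65,30),(0,-36.9,134.7)];PS=[(352,399),(414.4,399),(386,328)]
f=lambda v:np.r_[(proj(t,jig(v,LT))-PT).ravel(),(proj(s,jig(v,LS))-PS).ravel()]
r=least_squares(f,[450,-170,0]);print(r.x,np.round(r.fun,1))
# rod vertical fit
def g(v): 
    P=[(v[0],v[1],112+6),(v[0],v[1],174)]
    return np.r_[(proj(t,P)-[(215.6,239.4),(209.3,236.6)]).ravel(),(proj(s,P)-[(292.5,190.4),(291.9,164.9)]).ravel()]
q=least_squares(g,[400,250]);print(q.x,np.round(q.fun,1))
E
python3 a.py
```

```text
mouth [ 535.01914041 -233.96048275  135.65086848]
collar [468.63215797 216.23585291 113.41564904]
htop [468.11890854 215.02482364 170.58199267]
[ 5.38964625e+02 -2.00037496e+02 -1.17031604e-01] [-1.1 -0.3  0.4 -1.  -0.9 -1.7  1.5 -0.5 -0.5  0.8 -1.4 -1.9 -0.7  2.1]
[467.63025704 214.04724448] [ 0.9 -0.5  0.3 -0.9 -1.1 -1.4 -1.  -1.3]
```

```bash
python3 -m pendant '[[[-3,-3,-3,0],[-6,-6.2,-3,0],[-9.2,-9.5,-3,0],[-12.5,-13,-3,0],[-16,-16.5,-3,0]]]' -1 30; python3 -m pendant '[[[-3.3,-3.4,0,0],[-6.6,-6.8,0,0],[-9.9,-10.2,0,0],[-13.2,-13.6,0,0],[-16.5,-17,0,0]]]'
```

```text
clock: 1.1
eef_pos: [296.2, 291.9, 243.6]
eef_rot: [3.141, 0.0, 2.746]
wrist_force: [1.2, 1.1, 0.8]
finger_gap: 57.0
clock: 1.6
eef_pos: [383.0, 71.2, 243.8]
eef_rot: [3.141, 0.001, 2.746]
wrist_force: [0.2, 0.5, -0.1]
finger_gap: 17.4
```

```bash
python3 -m pendant '[[[-3.3,-3.4,0,0],[-6.6,-6.8,0,0],[-9.9,-10.2,0,0],[-13.2,-13.6,0,0],[-16.5,-17,0,0]]]'; python3 -m pendant '[[[-3.3,-3.4,0,0],[-6.6,-6.8,0,0],[-9.9,-10.2,0,0],[-11,-11.6,0,0],[-11,-11.6,0,0]]]'; python3 -m pendant '[[[0,0,0,0.14],[0,0,0,0.28],[0,0,0,0.42],[0,0,0,0.56],[0,0,0,0.7]]]'
```

```text
clock: 2.1
eef_pos: [469.8, -149.5, 243.6]
eef_rot: [3.142, 0.0, 2.745]
wrist_force: [0.3, 1.6, 1.5]
finger_gap: 0.2
clock: 2.6
eef_pos: [526.1, -298.8, 242.4]
eef_rot: [3.142, -0.001, 2.743]
wrist_force: [0.0, -0.0, -0.1]
finger_gap: 0.4
clock: 3.1
eef_pos: [526.2, -295.7, 243.8]
eef_rot: [3.141, 0.0, 2.041]
wrist_force: [0.4, -0.2, 0.3]
finger_gap: 0.5
```

Turn the rest (0.587) and look before descending.

```bash
python3 -m pendant '[[[0,0,0,0.14],[0,0,0,0.28],[0,0,0,0.42],[0,0,0,0.56],[0,0,0,0.59]]]'; python3 -m pendant '[[[0,0,4,0],[0,0,8,0],[0,0,11,0],[0,0,13,0],[0,0,13,0]]]'; python3 - <<'E'
from h import *
t=cams.camera("top");s=cams.camera("side")
cv2.imwrite("pics/s1.png",cv2.resize(s["frame"][230:430,280:480,::-1],(600,600)))
cv2.imwrite("pics/t1.png",cv2.resize(t["frame"][110:290,400:600,::-1],(660,594)))
E
```

```text
clock: 3.6
eef_pos: [526.2, -295.8, 243.8]
eef_rot: [3.141, 0.0, 1.453]
wrist_force: [-0.2, 0.0, 0.3]
finger_gap: 0.4
clock: 4.1
eef_pos: [525.1, -295.6, 110.9]
eef_rot: [-3.137, -0.002, 1.459]
wrist_force: [0.2, 0.7, 0.2]
finger_gap: 0.1
```

View pics/s1.png

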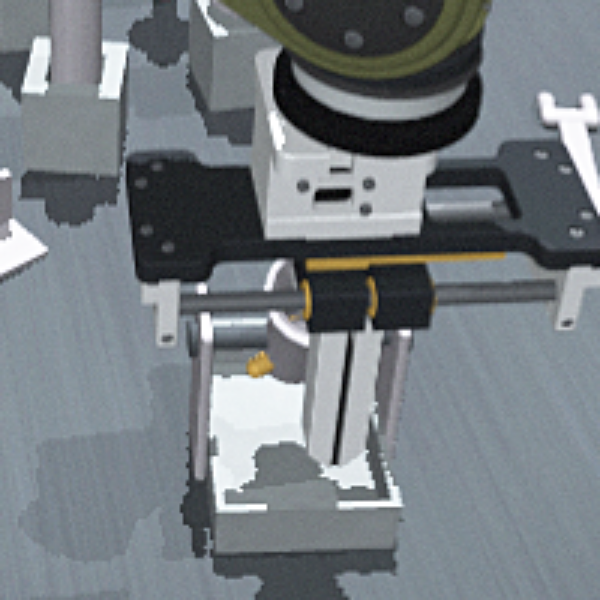

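View pics/t1.png

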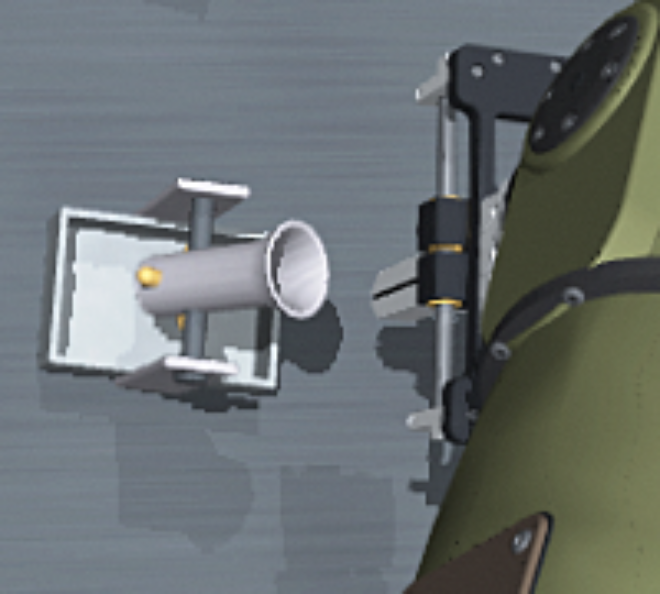

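```bash
python3 -m pendant '[[[1,0,0,0],[2,0,0,0],[2.5,0,0,0],[3,0,0,0],[3.4,0,0,0]]]';python3 -m pendant '[[[0.4,0,0,0],[0.8,0,0,0],[1.2,0,0,0],[1.5,0,0,0],[1.8,0,0,0]]]'; python3 - <<'E'
from h import *
s=cams.camera("side")
cv2.imwrite("pics/s2.png",cv2.resize(s["frame"][230:430,280:480,::-1],(600,600)))
E
```

```text
clock: 4.7
eef_pos: [530.3, -262.8, 113.7]
eef_rot: [3.141, 0.001, 1.456]
wrist_force: [-1.2, -8.6, 2.9]
finger_gap: 0.3
clock: 5.2
eef_pos: [532.6, -245.8, 114.1]
eef_rot: [3.14, 0.001, 1.455]
wrist_force: [1.2, -4.6, 2.3]
finger_gap: 0.4
```

View pics/s2.png

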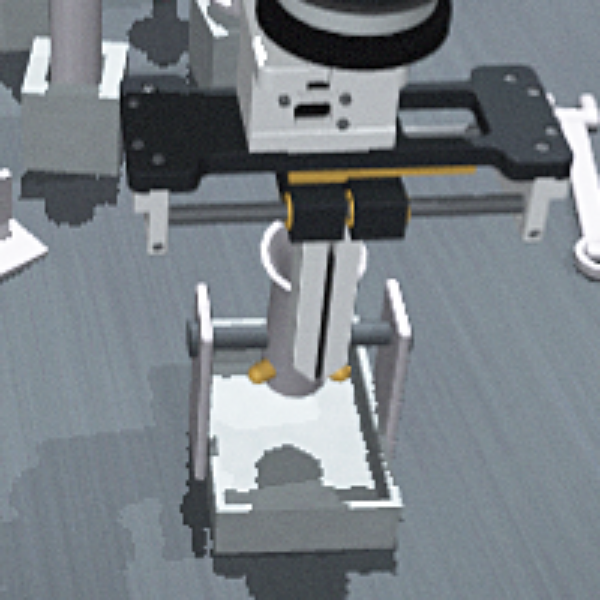

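```bash
python3 -m pendant '[[[0.3,0,0,0],[0.6,0,0,0],[0.8,0,0,0],[1.0,0,0,0],[1.1,0,0,0]]]';python3 -m pendant '[[[0.1,0,0,0],[0.2,0,0,0]]]'
```

```text
clock: 5.75
eef_pos: [533.4, -234.0, 113.4]
eef_rot: [-3.141, -0.0, 1.456]
wrist_force: [0.6, -3.2, 2.8]
finger_gap: 0.3
clock: 5.95
eef_pos: [533.6, -233.1, 113.5]
eef_rot: [3.141, 0.002, 1.456]
wrist_force: [-0.9, -15.0, 0.2]
finger_gap: 0.6
```

```bash
python3 -m pendant '[[[0.1,0,0,0],[0.1,0,0,0],[0.1,0,0,0]]]'; python3 -m pendant '[[[-0.5,0,0,0],[-2,0,0,0],[-4,0,0,0],[-6,0,0,0]]]' ; python3 -m pendant '[[[0,0,-4,0],[0,0,-8,0],[0,0,-11,0],[0,0,-13.5,0]]]' -0.2; python3 - <<'E'
from h import *
t=cams.camera("top");s=cams.camera("side")
cv2.imwrite("pics/s3.png",cv2.resize(s["frame"][230:430,280:480,::-1],(600,600)))
cv2.imwrite("pics/t3.png",cv2.resize(t["frame"][140:260,390:530,::-1],(700,600)))
E
```

```text
clock: 6.25
eef_pos: [533.6, -233.0, 113.6]
eef_rot: [3.141, 0.003, 1.455]
wrist_force: [-1.3, -16.5, 0.1]
finger_gap: 0.7
clock: 6.65
eef_pos: [526.6, -291.8, 113.2]
eef_rot: [-3.141, -0.001, 1.456]
wrist_force: [-0.4, -0.5, 0.3]
finger_gap: 0.6
clock: 7.05
eef_pos: [526.8, -291.4, 250.3]
eef_rot: [3.141, -0.0, 1.456]
wrist_force: [0.0, 0.2, -0.4]
finger_gap: 28.9
```

View pics/s3.png

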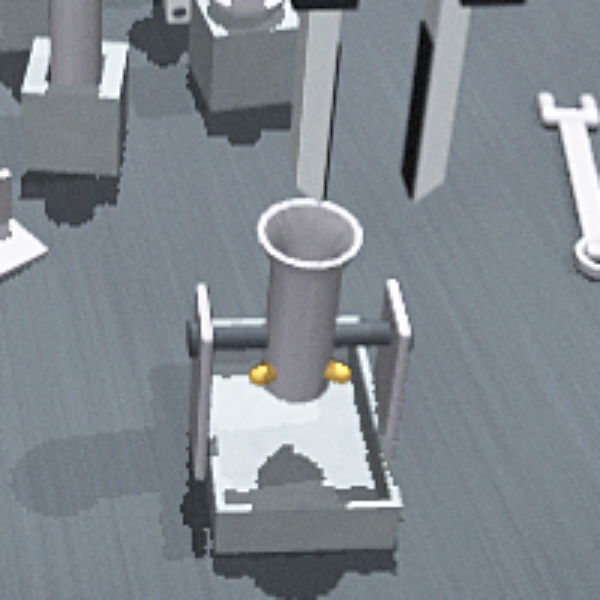

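View pics/t3.png

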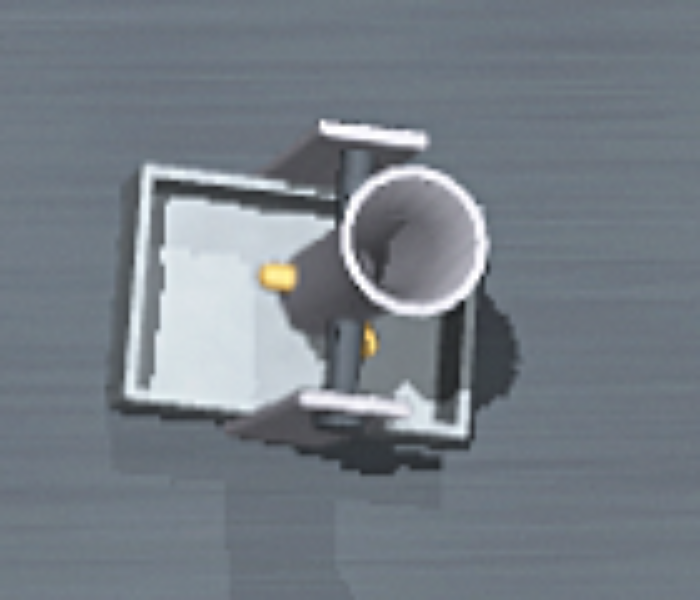

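```bash
python3 - <<'E'
from h import *
t=cams.camera("top");s=cams.camera("side")
print(tri(t,(472.8,188),s,(383.3,308)))
g=lambda v:np.r_[(proj(t,[(v[0],v[1],146)])-[(472.8,188)]).ravel(),(proj(s,[(v[0],v[1],146)])-[(383.3,308)]).ravel()]
q=least_squares(g,[400,250]);print(q.x,np.round(q.fun,1))
for i in (g1:=[lambda v:(proj(t,[(v[0],v[1],146)])-[(472.8,188)]).ravel(),lambda v:(proj(s,[(v[0],v[1],146)])-[(383.3,308)]).ravel()]): print(least_squares(i,[400,250]).x)
c=(468,214)
for P in ([(468,214,118),(468,214,174)],): print(proj(t,P),proj(s,P))
E
```

```text
[ 539.83357222 -201.56047113  143.08786806]
[ 539.47309974 -202.18188718] [ 1.1 -0.9 -0.8 -1.1]
[ 538.06585416 -200.20450347]
[ 539.95629846 -204.68388679]
[[216.51286852 238.62397114]
 [209.60053165 235.424772  ]] [[291.58238792 188.9918014 ]
 [291.09140477 163.61228301]]
```

```bash
python3 -m pendant '[[[3,-0.7,0,0],[7.5,-1.8,0,0],[12,-2.8,0,0],[16.5,-3.9,0,0],[21,-5,0,0]]]' 0.1;  python3 -m pendant '[[[4.5,-1.1,0,0],[9,-2.1,0,0],[13.5,-3.2,0,0],[18,-4.3,0,0],[21,-5,0,0]]]';  python3 -m pendant '[[[3,-0.7,0,0],[6,-1.4,0,0],[7.6,-1.7,0,0],[7.6,-1.7,0,0]]]'; python3 - <<'E'
from h import *
print(manip.read_state()["eef_pos"],manip.read_state()["eef_rot"])
t=cams.camera("top");s=cams.camera("side")
cv2.imwrite("pics/s4.png",cv2.resize(s["frame"][80:280,200:400,::-1],(600,600)))
cv2.imwrite("pics/t4.png",cv2.resize(t["frame"][150:330,100:300,::-1],(660,594)))
E
```

```text
clock: 7.75
eef_pos: [500.3, -74.9, 246.7]
eef_rot: [-3.139, -0.001, 1.456]
wrist_force: [1.1, -0.6, 0.8]
finger_gap: 52.0
clock: 8.25
eef_pos: [474.6, 140.1, 246.9]
eef_rot: [-3.139, 0.001, 1.457]
wrist_force: [0.5, -0.5, 0.2]
finger_gap: 51.5
clock: 8.65
eef_pos: [466.9, 216.5, 246.7]
eef_rot: [-3.139, 0.001, 1.458]
wrist_force: [-0.3, -0.2, -0.3]
finger_gap: 51.7
[466.8734113  216.50159613 246.69646482] [-3.13882435e+00  1.07967912e-03  1.45821581e+00]
```

View pics/s4.png

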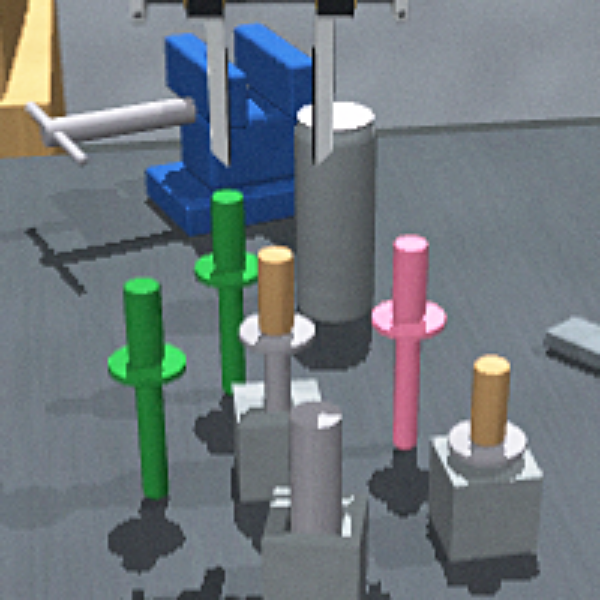

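View pics/t4.png

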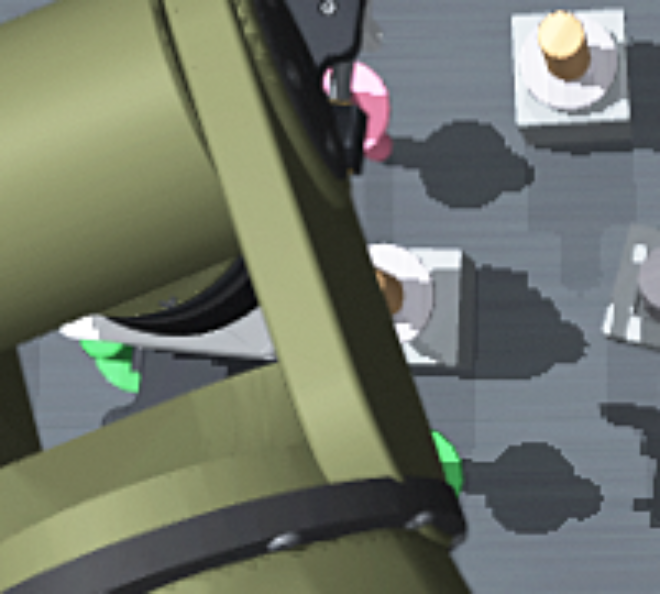

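```bash
python3 -m pendant '[[[0,0,3,0],[0,0,6,0],[0,0,8.5,0],[0,0,10.6,0],[0,0,10.6,0]]]'; python3 -m pendant '[[[0,0,0,0],[0,0,0,0],[0,0,0,0],[0,0,0,0],[0,0,0,0]]]' -1 30; python3 -m pendant '[[[0,0,0,0],[0,0,0,0]]]'
```

```text
clock: 9.25
eef_pos: [466.5, 213.6, 139.7]
eef_rot: [-3.137, 0.002, 1.455]
wrist_force: [0.1, 0.0, 0.8]
finger_gap: 51.7
clock: 9.75
eef_pos: [467.9, 215.3, 143.1]
eef_rot: [3.141, -0.001, 1.456]
wrist_force: [-0.3, -0.0, 4.9]
finger_gap: 23.5
clock: 9.95
eef_pos: [467.9, 215.4, 143.1]
eef_rot: [3.14, -0.0, 1.456]
wrist_force: [-0.3, -0.7, 5.6]
finger_gap: 23.4
```

```bash
python3 -m pendant '[[[0,0,-2,0],[0,0,-5,0],[0,0,-8.5,0],[0,0,-12,0],[0,0,-15,0]]]'; python3 -m pendant '[[[0,0,-1.5,0],[0,0,-2,0],[0,0,-2,0]]]'; python3 - <<'E'
from h import *
s=cams.camera("side")
cv2.imwrite("pics/s5.png",cv2.resize(s["frame"][30:280,200:400,::-1],(480,600)))
E
```

```text
clock: 10.45
eef_pos: [467.4, 215.2, 294.1]
eef_rot: [3.141, -0.0, 1.456]
wrist_force: [-0.3, -0.1, -2.1]
finger_gap: 23.8
clock: 10.75
eef_pos: [467.6, 215.2, 312.2]
eef_rot: [-3.142, 0.0, 1.456]
wrist_force: [-0.4, -0.8, -2.0]
finger_gap: 23.5
```

View pics/s5.png

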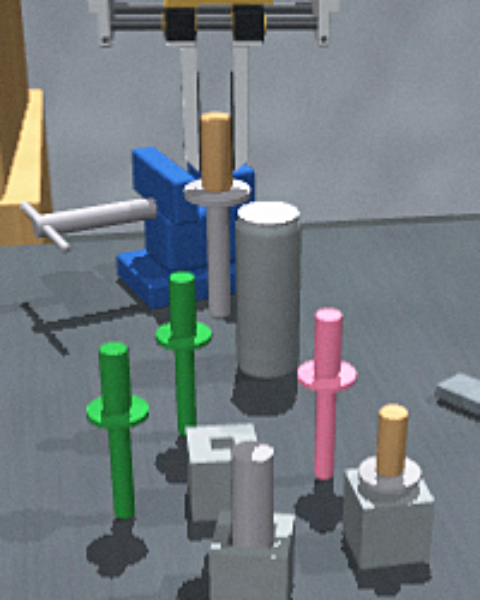

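```bash
python3 -m pendant '[[[-3,0.9,0,0],[-7,2.1,0,0],[-11,3.2,0,0],[-15,4.4,0,0],[-19,5.6,0,0]]]'; python3 -m pendant '[[[-4,1.2,0,0],[-8,2.3,0,0],[-12,3.5,0,0],[-16,4.7,0,0],[-19,5.6,0,0]]]'; python3 -m pendant '[[[-2,0.5,0,0],[-2.6,0.7,0,0],[-2.6,0.7,0,0],[-2.6,0.7,0,0]]]'; python3 - <<'E'
from h import *
t=cams.camera("top");s=cams.camera("side")
cv2.imwrite("pics/s6.png",cv2.resize(s["frame"][170:370,300:460,::-1],(480,600)))
cv2.imwrite("pics/t6.png",cv2.resize(t["frame"][110:260,400:600,::-1],(800,600)))
E
```

```text
clock: 11.3
eef_pos: [501.1, 18.5, 311.1]
eef_rot: [-3.14, 0.0, 1.456]
wrist_force: [0.7, 0.0, -1.4]
finger_gap: 23.6
clock: 11.8
eef_pos: [535.0, -177.3, 310.7]
eef_rot: [-3.139, -0.0, 1.455]
wrist_force: [0.6, 1.1, -2.2]
finger_gap: 23.8
clock: 12.2
eef_pos: [539.2, -200.7, 312.0]
eef_rot: [-3.141, -0.0, 1.456]
wrist_force: [0.3, 0.1, -1.6]
finger_gap: 23.2
```

View pics/s6.png

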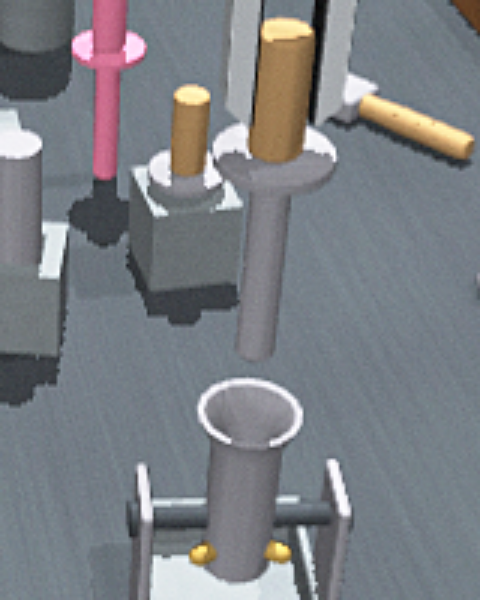

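View pics/t6.png

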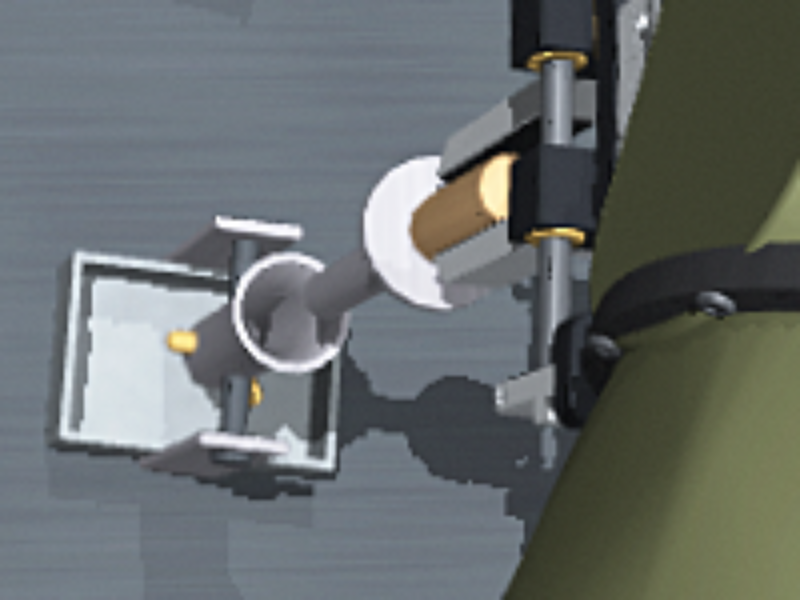

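```bash
python3 - <<'E'
from h import *
t=cams.camera("top");s=cams.camera("side")
for n,a,b,z in (("mouth",(473,188),(383.7,307.3),146),("nose",(478.2,184.2),(384.7,287),179)):
    print(n,tri(t,a,s,b),*[least_squares(lambda v:(proj(c,[(v[0],v[1],z)])-[p]).ravel(),[539,-200]).x.round(1) for c,p in((t,a),(s,b))])
E
```

```text
mouth [ 539.96424002 -201.54363218  144.23762235] [ 538.1 -200.5] [ 540.9 -203.3]
nose [ 539.64032663 -197.94334053  177.27809828] [ 537.7 -196.9] [ 540.6 -199.8]
```

```bash
python3 -m pendant '[[[-0.3,0,0,0],[-0.3,0,1,0],[-0.3,0,2,0],[-0.3,0,3,0],[-0.3,0,4,0]]]'; python3 -m pendant '[[[0,0,0.5,0],[0,0,1,0],[0,0,1.5,0],[0,0,2,0],[0,0,2.5,0]]]';python3 - <<'E'
from h import *
t=cams.camera("top");s=cams.camera("side")
cv2.imwrite("pics/s7.png",cv2.resize(s["frame"][170:370,300:460,::-1],(480,600)))
E
```

```text
clock: 12.9
eef_pos: [538.7, -204.6, 271.1]
eef_rot: [-3.141, -0.0, 1.456]
wrist_force: [0.2, 0.2, -2.4]
finger_gap: 23.3
clock: 13.4
eef_pos: [538.9, -204.7, 247.2]
eef_rot: [3.141, 0.0, 1.456]
wrist_force: [0.3, -0.5, -1.7]
finger_gap: 23.6
```

View pics/s7.png

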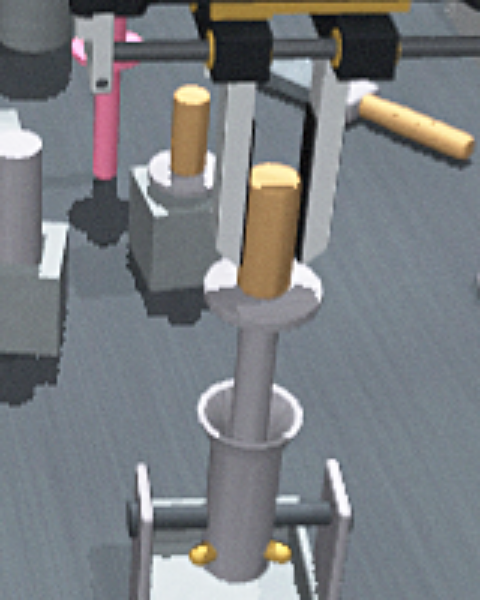

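```bash
python3 -m pendant '[[[0,0,0.5,0],[0,0,1,0],[0,0,1.5,0],[0,0,2,0],[0,0,2.3,0]]]' - 45; python3 -m pendant '[[[0,0,0.3,0],[0,0,0.6,0],[0,0,0.9,0],[0,0,1.2,0],[0,0,1.5,0]]]'
```

```text
clock: 14.0
eef_pos: [538.8, -204.6, 223.8]
eef_rot: [-3.141, -0.0, 1.456]
wrist_force: [0.4, -0.1, 1.2]
finger_gap: 23.0
clock: 14.5
eef_pos: [538.9, -204.7, 209.1]
eef_rot: [-3.141, -0.0, 1.456]
wrist_force: [-0.6, 0.2, -1.3]
finger_gap: 23.6
```

```bash
python3 -m pendant '[[[0,0,0.3,0],[0,0,0.6,0],[0,0,0.9,0],[0,0,1.2,0],[0,0,1.5,0]]]'; python3 -m pendant '[[[0,0,0.3,0],[0,0,0.6,0],[0,0,0.9,0],[0,0,1.2,0]]]'
```

```text
clock: 15.0
eef_pos: [539.0, -204.7, 194.4]
eef_rot: [3.141, 0.0, 1.456]
wrist_force: [-0.7, 0.7, 1.3]
finger_gap: 23.4
clock: 15.4
eef_pos: [538.9, -204.6, 182.1]
eef_rot: [-3.142, -0.0, 1.456]
wrist_force: [0.7, 1.9, -0.7]
finger_gap: 23.4
```

```bash
python3 - <<'E'
from h import *
t=cams.camera("top");s=cams.camera("side")
cv2.imwrite("pics/s8.png",cv2.resize(s["frame"][230:430,300:460,::-1],(480,600)))
E
```

```text
(no output)
```

View pics/s8.png

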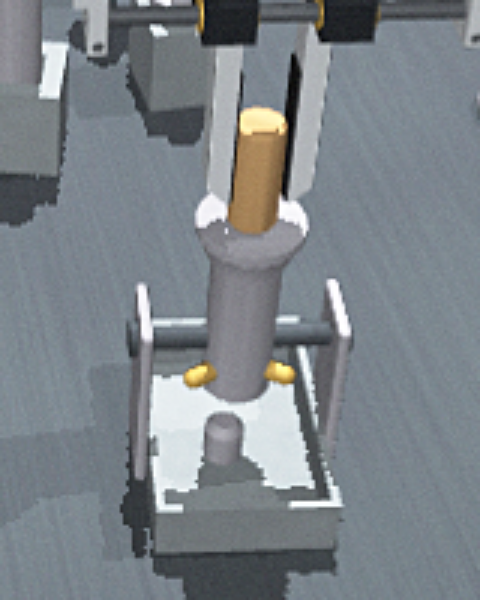

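The stub is standing in the tray (crop 223,438). Next I press the collar home.

```bash
python3 -m pendant '[[[0,0,0.1,0],[0,0,0.2,0],[0,0,0.3,0],[0,0,0.4,0]]]'; python3 -m pendant '[[[0,0,0.1,0],[0,0,0.2,0],[0,0,0.2,0]]]'
```

```text
clock: 15.9
eef_pos: [538.9, -204.7, 178.5]
eef_rot: [3.141, 0.0, 1.456]
wrist_force: [0.3, 1.5, -1.5]
finger_gap: 23.3
clock: 16.2
eef_pos: [539.0, -204.8, 177.2]
eef_rot: [3.141, 0.0, 1.456]
wrist_force: [-1.6, 2.3, 4.7]
finger_gap: 23.1
```

```bash
python3 -m pendant '[[[0,0,0.1,0],[0,0,0.1,0]]]'; python3 -m pendant '[[[0,0,0,0],[0,0,0,0],[0,0,0,0],[0,0,0,0],[0,0,0,0]]]' 0
```

```text
clock: 16.4
eef_pos: [539.0, -204.9, 177.1]
eef_rot: [3.14, 0.001, 1.456]
wrist_force: [-5.4, 2.0, 14.0]
finger_gap: 23.5
clock: 16.9
eef_pos: [538.9, -204.7, 175.3]
eef_rot: [-3.141, 0.0, 1.456]
wrist_force: [1.2, -0.5, -0.3]
finger_gap: 46.8
```

```bash
python3 -m pendant '[[[0,0,-1,0],[0,0,-3,0],[0,0,-6,0],[0,0,-9,0],[0,0,-12,0]]]'; python3 -m pendant '[[[-3,0,0,0],[-7,0,0,0],[-11,0,0,0],[-15,0,0,0],[-15,0,0,0]]]'; python3 - <<'E'
from h import *
t=cams.camera("top");s=cams.camera("side")
cv2.imwrite("pics/s9.png",cv2.resize(s["frame"][230:430,300:460,::-1],(480,600)))
cv2.imwrite("pics/t9.png",cv2.resize(t["frame"][110:260,400:600,::-1],(800,600)))
E
```

```text
clock: 17.4
eef_pos: [538.7, -204.6, 297.5]
eef_rot: [3.141, 0.0, 1.456]
wrist_force: [0.5, -1.2, 0.2]
finger_gap: 47.1
clock: 17.9
eef_pos: [520.3, -357.6, 295.3]
eef_rot: [-3.141, 0.0, 1.452]
wrist_force: [-0.1, 1.5, 0.3]
finger_gap: 46.9
```

View pics/s9.png

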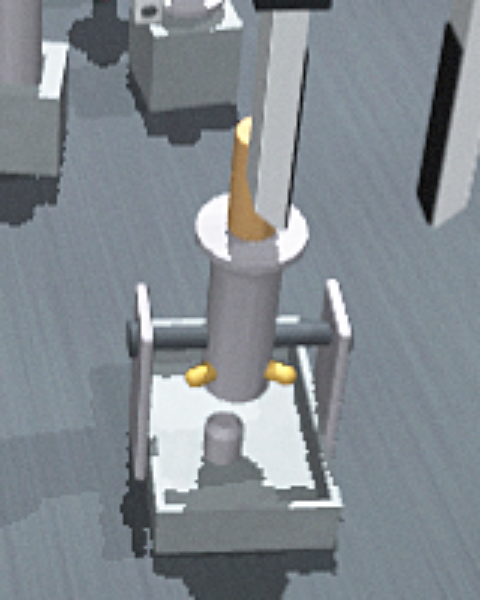

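View pics/t9.png

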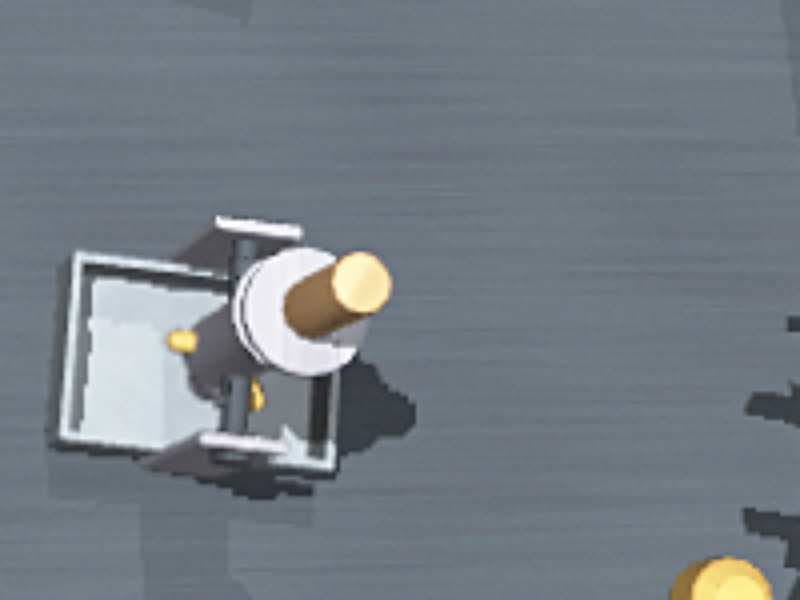

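```bash
python3 -m pendant '[[[0,0,0,0],[0,0,0,0],[0,0,0,0],[0,0,0,0],[0,0,0,0]]]'; python3 -c "
from cell import manip
print(manip.sign_off())"
```

```text
clock: 18.5
eef_pos: [521.8, -353.4, 295.6]
eef_rot: [3.141, 0.0, 1.456]
wrist_force: [0.1, 0.1, -0.6]
finger_gap: 47.2
the job is handed in; nothing more can be done
None
```

I handed the job in at 18.5 s. The hand-in gives no verdict, so the result rests on my own checks.

- **Tube:** I swung it upright with the closed fingers until it met its stop. The wrist then read 16 N sideways, above the 3–8 N needed to swing it, because I was leaning on the stop.
- **Rod and stub:** I gripped the long push rod by its handle and lowered it into the tube. With the rod still held, I pushed the stub out into the tray. I then pressed the collar onto the mouth with 14 N, released the rod and backed off.
- **Last checks:** In the final side picture the tube stands upright, the collar sits on the mouth and the stub stands in the tray. In the top picture the handle stands clear of the arm and the collar covers the mouth; the stub hardly shows there. The wrist force read about 0 N.
- **Not measured:** I judged the collar's seating and the rod's tilt from the pictures alone. The networks never found the stub inside the tube; their one guess was a low-score mistake for the tray.
- **Disagreements:** The two cameras differed by about 3–4 mm on the tube's position. I compared the rod's nose with the mouth in the same pictures and moved it about 3 mm before inserting it.

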